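# Hang up the plate sealer's drop guard

### The job

Lift the clear drop guard of the plate sealer by its black grip and hang its bar in the two open notches at the tops of the side cheeks, so that the guard stays up and the mouth can be loaded. Lower the bar right down into the notches before you let go, do not drop it, and leave the beaker where it stands.

Things in the scene. Friction and masses are not known exactly. Their poses are not given: they have to be found in the camera images.
- guard: Loose clear panel, 180 mm wide (y), on a foot 44 mm deep (x), 0.35 kg, now down in the sealer's cheek channels. Origin: centre of foot underside, z up. On top a steel bar 256 long (y), 10 thick (x), z 88 to 112; 22 mm wide slots in its underside at y = +-105 straddle the cheeks, slot roofs at z 100. Mid-bar black upright grip, 14 thick (x), 60 wide (y), z 112 to 152: pinch from above.
- sealer: Fixed white plate sealer (on the bench's other side: a dry-block heater with wire bail, 129 mm high). Origin: underside, z up, x out of its mouth, away from the robot, y along the guard's bar. Housing x -110 to 60, y +-85, 95 mm high. Cheek plates 8 thick at y = +-105: guard channel x 86 to 114, open at the top (guard down: its origin at x 100, z 12); rear posts 225 high.
- rest (a point): Point midway between the two notch floors, axes as the sealer's, at x 144, y 0, z 172 mm. Each cheek has a V notch open upwards, on the +x side of its channel: mouth 46 mm wide, floor 14 mm wide; lip between channel and notch 24 mm above the floor, outer horn 32 mm. Hung up, the guard's origin is 100 mm below this point: 44 mm out and 60 mm up from its start; lift it over 90 mm to pass the lips.
- beaker: Bystander: empty glass beaker, 66 mm across the rim, 85 mm high, on the bench beyond the machines. Origin: centre of its underside, z up.

How it is judged:
On the way, in this order (a step that is already met when the one before it is completed fails the run):
1. the guard is lifted above the lips of the cheeks (z of guard in the frame of sealer above 0.092 m).
2. its bar is lowered into the notches while still held (x of guard in the frame of sealer between 0.126 and 0.162 m and y of guard in the frame of sealer between -0.014 and 0.014 m and z of guard in the frame of sealer below 0.088 m and contact force between the fingers and guard above 0.5 N), for 0.05 s.
At the end, for the whole second after the job is handed in: The guard hangs at rest with its bar down in both notches: its origin within 18 mm of the hung-up place along the sealer's x, 14 mm along y and 10 mm in height, upright within 0.1 rad and square to the sealer within 0.15 rad (x of guard in the frame of sealer between 0.126 and 0.162 m and y of guard in the frame of sealer between -0.014 and 0.014 m and z of guard in the frame of sealer between 0.062 and 0.082 m and angle between guard's own z axis and vertical below 0.1 rad and angle between the x axis of guard and the x axis of sealer, either way round below 0.15 rad and linear speed of guard below 0.02 m/s); the robot touches nothing.
It fails at once if the beaker is moved by more than 30 mm or tipped (distance of beaker from where it was at the start of the episode above 0.03 m or angle between beaker's own z axis and vertical above 0.35 rad).
It also fails if it takes over 32 s, if anything falls off the work surface, if the arm or the gripper's body presses on something with over 40 N, if the wrist force passes 120 N, or if a joint passes its speed limit or range.

### The arm

A 6-joint arm with a two-finger parallel gripper is mounted at the origin on the work surface. World frame = base frame: x ahead of the robot, y to its left, z up, the work surface at z = 0. Lengths are in m, angles in rad, forces in N, time in s.
With the tool pointing down it reaches from about 0.275 to 1 m from the base axis. Payload 8.4 kg.
Tool frame: the origin (TCP) lies on the centre line of the jaws, within the pads' length; the fingertips stand 25 mm ahead of it and the grasp point (between the pads) lies 6 mm ahead of it; z points along the fingers, y is the line along which they close (so a half turn about z gives the same grasp; the last joint's range is limited). The gripper opens to 85 mm and grips with 20 to 120 N. Pads are 22 mm wide; open, the fingers measure 114 mm over their backs; the gripper's body (76 mm by 85 mm) begins 54 mm behind the grasp point. The pads swing forward as they close: fully open they stand 13 mm farther back than shut.
Start: joints at [-1.182, 0.353, 1.633, -0, 1.155, -0.002], TCP at [0.238, -0.578, 0.256] pointing down, gripper open.
Joint ranges: [-2.63, 2.63], [-0.92, 2.1], [0.06, 2.66], [-1.3, 4.44], [0, 2.69], [-3.02, 3.02]. Speed limits (rad/s): [2.22, 2.22, 2.79, 3.14, 3.14, 3.14].

### API

Orientations are given as a rotation vector (axis times angle).
In Python, from cell import r gives the robot as it stands.
- The arm moves only by the tool shift_gripper, called after "Emit:" as name(argument=value, ...), one argument or row to a line, values as JSON. Schema: {"type":"object","properties":{"moves":{"type":"array","items":{"type":"array","items":{"type":"number"},"minItems":5,"maxItems":5},"minItems":1,"maxItems":20},"clamp_n":{"type":"number"},"only":{"type":"string"},"quiet":{"type":"boolean"},"lines":{"type":"string"}},"required":["moves"],"additionalProperties":false}. moves is a list of rows, 1 to 20 of them, each of 5 numbers: the finger opening in m, then dx, dy, dz in parts of the range, where 1.0 means 1 m, then a turn about the tool's z in fractions of the full range, 1 being pi rad; each row is the pose to reach, as a shift and turn from the pose commanded when the call began, along the tool's axes at that moment; what a row does not reach only later rows make up. A row lasts 1/12 s, in which the tool goes at most 0.0417 m and 0.125 rad, less where a joint would pass 70% of its speed; a pose out of reach is approached as far as the arm can. The fingers move at their own pace and stop on an object; clamp_n is the grip in N (left out, the last holds). Time passes only in rows, so rows that do not move let the fingers close. The tool returns the time, the measured TCP pose, the force, the opening and the grip force at its end. only (a regular expression) keeps the lines of the reply that match it, lines (a string "A,B") keeps lines A to B, and quiet returns only ok. Input that does not fit is refused with a message, and nothing moves.
- r.get_obs(): the state, without advancing time (a new reading comes with each control period).
- r.camera(name): name is "scene" or "top" or "wrist"; returns a dict with "pixels" (480x640x3 uint8, red, green, blue), "camera_matrix" (3x3 intrinsics, pixels), "world_from_camera" (4x4, takes a point from camera to world coordinates). Camera axes: x right, y down, z forward; pixel columns grow to the right and rows downward; lengths in m; the calibration is good to about 2 mm. A picture is of the moment at which its call begins. There is no depth.
- r.finish_job(): hands the job in; it is judged then, once.
The state is a dict: "time": time; "q": joint angles; "dq": joint speeds; "joint_torque": joint torques, N m; "position": TCP position; "tcp_rot": TCP orientation; "wrist_force": force on the tool from outside, world axes, zero at the start; "torque": the same for the moment, N m; "gripper_width": finger opening in m; "grasp_force": force on a finger pad.
Only numpy, scipy, OpenCV 4.12 (cv2) and the standard library are available. Lean on these libraries where they do the work, as an engineer would, in place of code of your own. Each camera call takes 0.05 s, during which the arm holds its last target. There are 200 camera calls.

## Working session

There is one attempt and no reset: what is moved stays moved. The work goes in short steps, Python scripts to look and compute and a tool call to move; the robot and the scene stay as the last step left them, time stands still between calls to the robot, and variables do not carry over. Pictures are saved under pics/ and viewed, at most 10 in all, crops included, and the job is handed in when it is done.

```bash
ls; mkdir -p pics; cat > h.py <<'E'
import numpy as np, cv2, pickle
from cell import r
def snap(n,f):
    c=r.camera(n); cv2.imwrite(f'pics/{f}.png',c['pixels'][:,:,::-1]); pickle.dump(c,open(f'pics/{f}.pkl','wb')); return c
def ray(c,u,v,z):
    K=c['camera_matrix'];T=c['world_from_camera']
    d=T[:3,:3]@np.linalg.solve(K,[u,v,1]);o=T[:3,3]
    return o+d*(z-o[2])/d[2]
def load(f): return pickle.load(open(f'pics/{f}.pkl','rb'))
def proj(c,P):
    T=np.linalg.inv(c['world_from_camera']);p=c['camera_matrix']@(T[:3,:3]@np.asarray(P).T+T[:3,3:]);return (p[:2]/p[2]).T
E
python3 - <<'E'
from h import *
for n in('top','scene'):
    c=snap(n,n+'0'); print(c['world_from_camera'].round(3),c['camera_matrix'].round(1))
o=r.get_obs();print(o['time'],o['position'],o['tcp_rot'])
E
```

```text
cell.py
pics
[[-1.100e-02 -9.990e-01  5.000e-02  5.310e-01]
 [-1.000e+00  1.200e-02  1.800e-02 -1.000e-03]
 [-1.900e-02 -5.000e-02 -9.990e-01  1.054e+00]
 [ 0.000e+00  0.000e+00  0.000e+00  1.000e+00]] [[492.5   0.  330.3]
 [  0.  492.5 235.3]
 [  0.    0.    1. ]]
[[-0.789  0.408 -0.46   1.01 ]
 [ 0.614  0.541 -0.575  0.494]
 [ 0.014 -0.736 -0.677  0.736]
 [ 0.     0.     0.     1.   ]] [[571.8   0.  316.5]
 [  0.  571.8 239.6]
 [  0.    0.    1. ]]
0.1 [ 0.237934   -0.57751357  0.25563566] [-3.08059126e+00 -6.09676709e-01  3.39646787e-04]
```

View pics/top0.png

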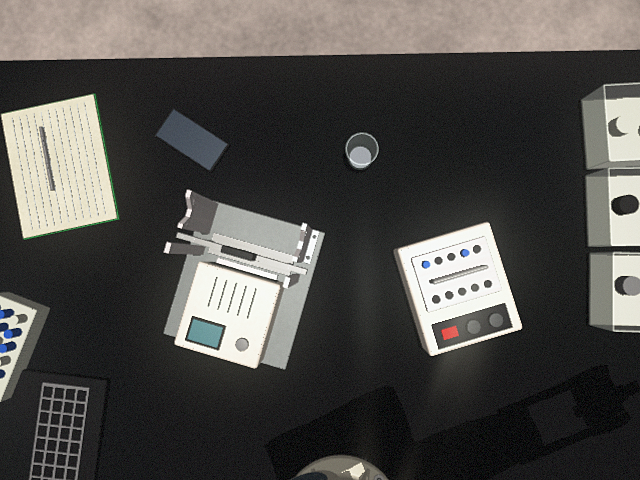

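View pics/scene0.png

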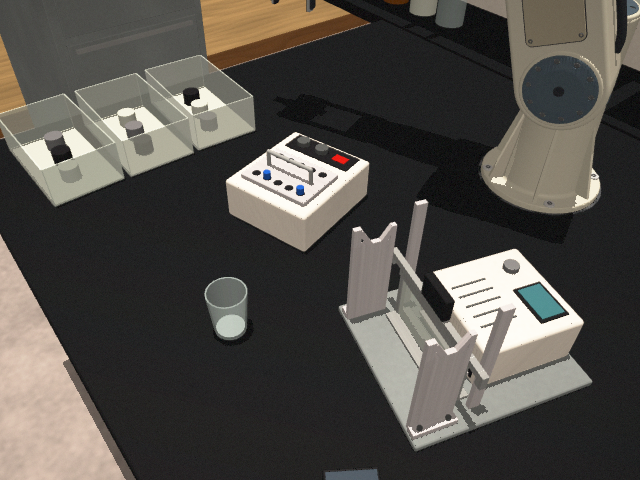

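The top view shows the sealer at about (245,280), with the guard's bar running from about (165,245) to (305,275) and the grip near (240,252). The beaker is at (361,150). In the scene view the sealer is at lower right, with the black grip near (438,296). I'll enlarge both.

```bash
python3 - <<'E'
import cv2
a=cv2.imread('pics/top0.png')[180:300,155:335];cv2.imwrite('pics/t1.png',cv2.resize(a,None,fx=4.4,fy=4.4,interpolation=cv2.INTER_CUBIC))
a=cv2.imread('pics/scene0.png')[190:450,330:600];cv2.imwrite('pics/s1.png',cv2.resize(a,None,fx=2.2,fy=2.2,interpolation=cv2.INTER_CUBIC))
E
```

```text
(no output)
```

View pics/t1.png

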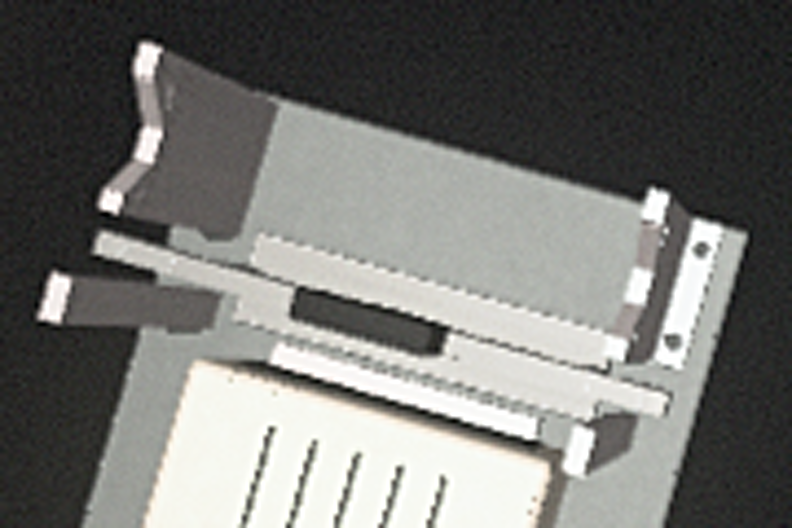

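View pics/s1.png

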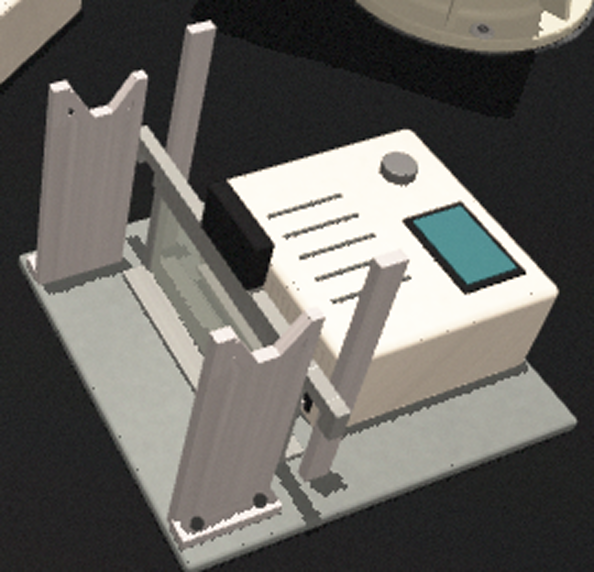

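The crops show these points, in crop pixels:
- **Top view:** notch floors at (150,145) and (638,285), lips at (110,202) and (616,346), bar ends at (105,243) and (658,404), grip top near (368,320).
- **Scene view:** notch floors at (97,112) and (265,355).

I'll fit the sealer pose to these.

```bash
python3 - <<'E'
from h import *
from scipy.optimize import least_squares
t,s=load('top0'),load('scene0')
f=4.4
T=[((.144,.105,.172),(150,145)),((.144,-.105,.172),(638,285)),((.1175,.105,.196),(110,202)),((.1175,-.105,.196),(616,346)),
((.1,.128,.124),(102,242)),((.1,-.128,.124),(663,404)),((.107,.03,.164),(295,290)),((.107,-.03,.164),(446,328))]
S=[((.144,.105,.172),(265,355)),((.144,-.105,.172),(97,112)),((.1175,.105,.196),(318,314)),((.1175,-.105,.196),(140,75))]
P=np.array([a for a,_ in T]);p=np.array([b for _,b in T])/4.4+[155,180]-.4
Q=np.array([a for a,_ in S]);q=np.array([b for _,b in S])/2.2+[330,190]-.3
def W(x,P):
    c,n=np.cos(x[2]),np.sin(x[2]);return P@np.array([[c,n,0],[-n,c,0],[0,0,1]])+[x[0],x[1],0]
def F(x,split=0):
    return np.r_[(proj(t,W(x,P))-p).ravel(),(proj(s,W(x,Q))-q).ravel()]
R=least_squares(F,[.4,.2,-.26],loss='soft_l1');x=R.x;print(x,F(x).reshape(-1,2).round(1))
for n,v in dict(grip=(.1,0,.164),rest=(.144,0,.172),origin=(0,0,0)).items(): print(n,W(x,np.array([v])).round(4))
print('beaker',ray(t,361,157,0))
o=r.get_obs();from scipy.spatial.transform import Rotation as Ro
M=Ro.from_rotvec(o['tcp_rot']).as_matrix();print(M.round(3))
g=W(x,np.array([[.1,0,.164]]))[0];print('to grip top in tool axes',M.T@(g-o['position']))
ex=np.array([np.cos(x[2]),np.sin(x[2]),0]);v=M.T@ex;print('sealer x in tool',v,'turn for y',np.arctan2(-v[0],v[1]),M.T@(.044*ex))
E
```

```text
[ 0.45094754  0.21033718 -0.2879809 ] [[-0.   0.1]
 [ 0.6  0.1]
 [ 0.6  0.3]
 [ 0.3  0.4]
 [ 0.4 -0.6]
 [ 2.2 -0.4]
 [ 1.9 -1.7]
 [-0.8 -1.2]
 [ 1.4  0.2]
 [ 2.   0.1]
 [ 0.1  0.2]
 [ 0.4  0.3]]
grip [[0.5468 0.1819 0.164 ]]
rest [[0.589  0.1694 0.172 ]]
origin [[0.4509 0.2103 0.    ]]
beaker [ 0.75188347 -0.05033438  0.        ]
[[ 0.925  0.381 -0.   ]
 [ 0.381 -0.925  0.001]
 [ 0.    -0.001 -1.   ]]
to grip top in tool axes [ 0.57488043 -0.58442456  0.09239482]
sealer x in tool [ 7.78358591e-01  6.27819486e-01 -7.72751116e-04] turn for y -0.8920474746708428 [ 3.42477780e-02  2.76240574e-02 -3.40010491e-05]
```

The fit is good to about 2 px. Next I hover over the grip, raised 40 mm, with the jaws turned to close along the sealer's x.

Careful with the scale: turns go in shares of pi rad. That gives: -0.892 rad / 3.1416 = -0.2839.

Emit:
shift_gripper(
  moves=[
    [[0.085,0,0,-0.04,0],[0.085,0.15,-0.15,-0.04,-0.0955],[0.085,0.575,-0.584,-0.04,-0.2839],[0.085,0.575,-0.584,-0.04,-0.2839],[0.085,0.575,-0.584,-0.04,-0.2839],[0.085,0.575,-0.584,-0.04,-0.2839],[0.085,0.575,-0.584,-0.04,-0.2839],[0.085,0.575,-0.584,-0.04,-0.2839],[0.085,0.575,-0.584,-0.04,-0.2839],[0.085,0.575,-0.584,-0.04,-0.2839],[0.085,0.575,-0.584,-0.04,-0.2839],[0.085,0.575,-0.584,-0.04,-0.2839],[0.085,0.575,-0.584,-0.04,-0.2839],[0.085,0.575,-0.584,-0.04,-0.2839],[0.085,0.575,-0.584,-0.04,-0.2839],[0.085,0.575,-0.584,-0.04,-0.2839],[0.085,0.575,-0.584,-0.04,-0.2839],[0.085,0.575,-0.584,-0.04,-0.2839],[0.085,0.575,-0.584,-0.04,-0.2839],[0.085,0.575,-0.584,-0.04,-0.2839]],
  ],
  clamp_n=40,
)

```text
refused: moves[0]: the value is too long (schema: maxItems 5). Nothing was moved.
```

I used the wrong layout. The manual says a list of rows, each a list of 5 numbers; once more.

Emit:
shift_gripper(
  moves=[
    [0.085,0,0,-0.04,0],
    [0.085,0.15,-0.15,-0.04,-0.0955],
    [0.085,0.575,-0.584,-0.04,-0.2839],
    [0.085,0.575,-0.584,-0.04,-0.2839],
    [0.085,0.575,-0.584,-0.04,-0.2839],
    [0.085,0.575,-0.584,-0.04,-0.2839],
    [0.085,0.575,-0.584,-0.04,-0.2839],
    [0.085,0.575,-0.584,-0.04,-0.2839],
    [0.085,0.575,-0.584,-0.04,-0.2839],
    [0.085,0.575,-0.584,-0.04,-0.2839],
    [0.085,0.575,-0.584,-0.04,-0.2839],
    [0.085,0.575,-0.584,-0.04,-0.2839],
    [0.085,0.575,-0.584,-0.04,-0.2839],
    [0.085,0.575,-0.584,-0.04,-0.2839],
    [0.085,0.575,-0.584,-0.04,-0.2839],
    [0.085,0.575,-0.584,-0.04,-0.2839],
    [0.085,0.575,-0.584,-0.04,-0.2839],
    [0.085,0.575,-0.584,-0.04,-0.2839],
    [0.085,0.575,-0.584,-0.04,-0.2839],
    [0.085,0.575,-0.584,-0.04,-0.2839],
  ],
  clamp_n=40,
)

```text
time: 1.77
position: [0.5369, 0.1575, 0.296]
tcp_rot: [-2.517, -1.88, 0.001]
wrist_force: [-0.0, -0.1, 0.6]
gripper_width: 0.085
grasp_force: 0.0
```

Emit:
shift_gripper(
  moves=[
    [0.085,0,0,0,0],
    [0.085,0,0,0,0],
    [0.085,0,0,0,0],
  ],
)

```text
time: 2.02
position: [0.5362, 0.1552, 0.2957]
tcp_rot: [-2.516, -1.881, 0.003]
wrist_force: [0.2, -0.1, 0.4]
gripper_width: 0.0846
grasp_force: 0.0
```

```bash
python3 - <<'E'
from h import *
c=snap('wrist','w1');o=r.get_obs();print(o['time'],o['position'],o['tcp_rot'],o['q'])
g=np.array([.5468,.1819,.164]);print(proj(c,[g]))
from scipy.spatial.transform import Rotation as Ro
M=Ro.from_rotvec(o['tcp_rot']).as_matrix();print(M.round(3),M.T@(g-o['position']))
E
```

```text
2.0667 [0.53615576 0.15453746 0.29586173] [-2.51726752e+00 -1.87943859e+00  2.04191558e-03] [ 2.78143691e-01  2.12807151e-01  1.73353671e+00 -3.88275837e-04
  1.19650216e+00  5.66415289e-01]
[[324.44250225 201.23703692]]
[[ 0.284  0.959 -0.001]
 [ 0.959 -0.284 -0.001]
 [-0.001 -0.001 -1.   ]] [0.0293881  0.00254403 0.13183092]
```

View pics/w1.png

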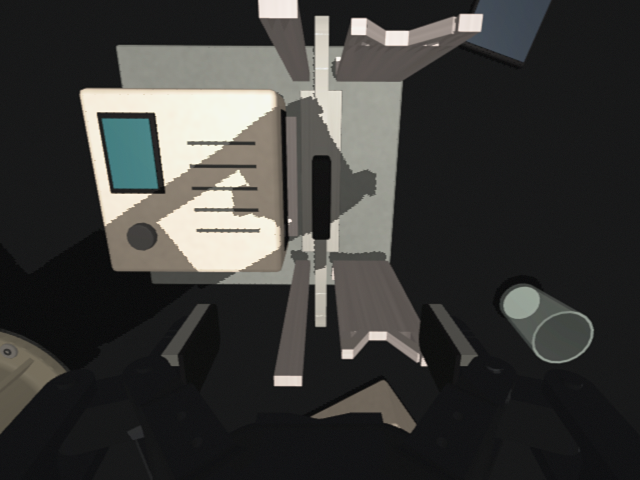

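The wrist view shows the grip top centred at (322,198) and the bar vertical, from (321,16) to (321,326), so the yaw is right. I'll refine the grip and notch positions from this picture.

```bash
python3 - <<'E'
from h import *
from scipy.spatial.transform import Rotation as Ro
c=load('w1');o=r.get_obs();M=Ro.from_rotvec(o['tcp_rot']).as_matrix();p=o['position']
for n,u,v,z in [('grip',322,198,.164),('barA',321.5,16,.124),('barB',321,326,.124),('floorA',398,37,.172),('floorB',378,334,.172),('lipA',358,23,.196),('lipB',348,352,.196)]:
    w=ray(c,u,v,z);print(n,w.round(4),(M.T@(w-p)).round(4))
E
```

```text
grip [0.5458 0.1847 0.164 ] [0.0318 0.0008 0.1318]
barA [0.5809 0.3054 0.124 ] [0.1575 0.0002 0.1717]
barB [0.5088 0.0604 0.124 ] [-0.0978  0.0007  0.172 ]
floorA [0.6188 0.2686 0.172 ] [0.133  0.0469 0.1237]
floorB [0.5583 0.0687 0.172 ] [-0.0759  0.0457  0.1239]
lipA [0.5931 0.2775 0.196 ] [0.1342 0.0197 0.0997]
lipB [0.5336 0.0762 0.196 ] [-0.0757  0.0199  0.0999]
```

Emit:
shift_gripper(
  moves=[
    [0.085,0.031,0.001,0,0],
    [0.085,0.031,0.001,0.03,0],
    [0.085,0.031,0.001,0.06,0],
    [0.085,0.031,0.001,0.09,0],
    [0.085,0.031,0.001,0.12,0],
    [0.085,0.031,0.001,0.14,0],
    [0.085,0.031,0.001,0.14,0],
    [0.085,0.031,0.001,0.14,0],
  ],
  clamp_n=40,
)

```text
time: 2.73
position: [0.5459, 0.1834, 0.156]
tcp_rot: [-2.518, -1.877, 0.003]
wrist_force: [0.5, 1.0, 0.2]
gripper_width: 0.0852
grasp_force: 0.0
```

Emit:
shift_gripper(
  moves=[
    [0,0,0,0,0],
    [0,0,0,0,0],
    [0,0,0,0,0],
    [0,0,0,0,0],
    [0,0,0,0,0],
    [0,0,0,0,0],
    [0,0,0,0,0],
    [0,0,0,0,0],
    [0,0,0,0,0],
    [0,0,0,0,0],
  ],
  clamp_n=60,
)

```text
time: 3.57
position: [0.5467, 0.1849, 0.1569]
tcp_rot: [2.517, 1.88, 0.001]
wrist_force: [-0.4, -0.4, 6.4]
gripper_width: 0.013
grasp_force: 59.8
```

Gripped, with the opening at 13 mm. Now I lift 108 mm.

Emit:
shift_gripper(
  moves=[
    [0,0,0,-0.01,0],
    [0,0,0,-0.02,0],
    [0,0,0,-0.03,0],
    [0,0,0,-0.04,0],
    [0,0,0,-0.05,0],
    [0,0,0,-0.06,0],
    [0,0,0,-0.07,0],
    [0,0,0,-0.08,0],
    [0,0,0,-0.09,0],
    [0,0,0,-0.1,0],
    [0,0,0,-0.108,0],
    [0,0,0,-0.108,0],
    [0,0,0,-0.108,0],
  ],
)

```text
time: 4.65
position: [0.5467, 0.1848, 0.2647]
tcp_rot: [2.517, 1.88, 0.001]
wrist_force: [1.2, 0.2, -3.4]
gripper_width: 0.0134
grasp_force: 58.9
```

```bash
python3 - <<'E'
from h import *
c=snap('scene','s2')
cv2.imwrite('pics/s2c.png',cv2.resize(c['pixels'][100:450,300:620,::-1],None,fx=1.7,fy=1.7))
E
```

```text
(no output)
```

View pics/s2c.png

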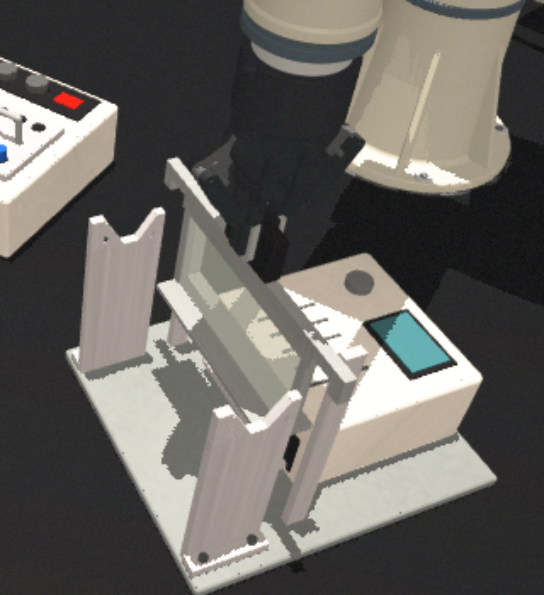

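The scene view shows the guard held upright above the lips. I'll move 44.5 mm along tool +y (out of the mouth), lower most of the way, then look.

Emit:
shift_gripper(
  moves=[
    [0,0,0.01,0,0],
    [0,0,0.02,0,0],
    [0,0,0.03,0,0],
    [0,0,0.04,0,0],
    [0,0,0.0445,0,0],
    [0,0,0.0445,0,0],
    [0,0,0.0445,0.006,0],
    [0,0,0.0445,0.012,0],
    [0,0,0.0445,0.018,0],
    [0,0,0.0445,0.024,0],
    [0,0,0.0445,0.03,0],
    [0,0,0.0445,0.03,0],
    [0,0,0.0445,0.03,0],
  ],
)

```text
time: 5.78
position: [0.5888, 0.1721, 0.2337]
tcp_rot: [-2.517, -1.88, 0.001]
wrist_force: [-0.7, 0.0, -3.9]
gripper_width: 0.013
grasp_force: 59.0
```

```bash
python3 - <<'E'
from h import *
c=snap('scene','s3')
cv2.imwrite('pics/s3c.png',cv2.resize(c['pixels'][150:420,320:560,::-1],None,fx=2.2,fy=2.2))
E
```

```text
(no output)
```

View pics/s3c.png

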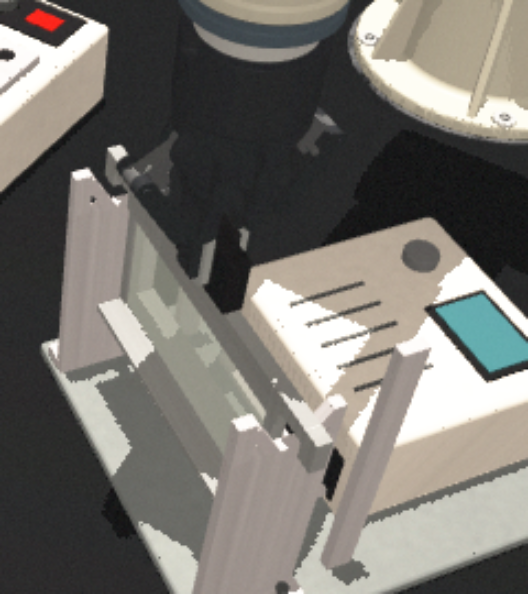

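The bar now sits over both notches: at the near cheek its end is at (310,440), between the horn and the lip, and the far end is the same. I'll lower the remaining 18 mm gently until the load comes off.

Emit:
shift_gripper(
  moves=[
    [0,0,0,0.004,0],
    [0,0,0,0.008,0],
    [0,0,0,0.012,0],
    [0,0,0,0.015,0],
    [0,0,0,0.016,0],
    [0,0,0,0.016,0],
    [0,0,0,0.016,0],
  ],
)

```text
time: 6.42
position: [0.5892, 0.1721, 0.2183]
tcp_rot: [-2.517, -1.88, 0.0]
wrist_force: [0.1, -0.2, -4.7]
gripper_width: 0.0134
grasp_force: 59.0
```

Emit:
shift_gripper(
  moves=[
    [0,0,0,0.001,0],
    [0,0,0,0.002,0],
    [0,0,0,0.002,0],
    [0,0,0,0.002,0],
  ],
)

```text
time: 6.75
position: [0.5894, 0.1722, 0.2169]
tcp_rot: [2.517, 1.88, 0.001]
wrist_force: [-1.0, -0.9, 1.5]
gripper_width: 0.0132
grasp_force: 59.8
```

The load came off at exactly 60 mm up from the start, so the bar is seated. I'll press slightly, open, withdraw and look.

Emit:
shift_gripper(
  moves=[
    [0,0,0,0.0005,0],
    [0,0,0,0.0005,0],
    [0.03,0,0,0.0005,0],
    [0.05,0,0,0.0005,0],
    [0.06,0,0,0,0],
    [0.06,0,0,0,0],
    [0.06,0,0,0,0],
    [0.06,0,0,0,0],
    [0.06,0,0,-0.02,0],
    [0.06,0,0,-0.04,0],
    [0.06,0,0,-0.07,0],
    [0.06,0,0,-0.1,0],
    [0.06,0,0,-0.13,0],
    [0.06,0,0,-0.13,0],
    [0.06,0,0,-0.13,0],
  ],
)

```text
time: 8.0
position: [0.59, 0.1723, 0.3483]
tcp_rot: [2.516, 1.879, 0.006]
wrist_force: [0.0, 0.2, -0.5]
gripper_width: 0.0597
grasp_force: 0.0
```

```bash
python3 - <<'E'
from h import *
a=snap('scene','s4')['pixels'][150:420,320:560,::-1];b=snap('wrist','w4')['pixels'][:,:,::-1]
cv2.imwrite('pics/f.png',np.hstack([cv2.resize(a,(360,405)),cv2.resize(b[:480,150:540],(329,405))]))
E
```

```text
(no output)
```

View pics/f.png

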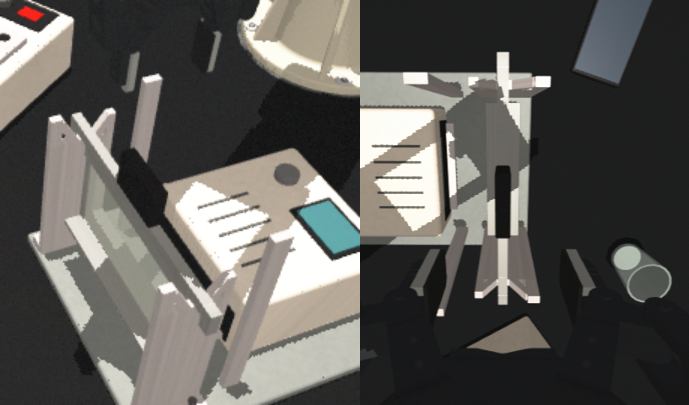

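The guard hangs square with its bar in both notches, the fingers are well clear, and the beaker hasn't moved. I'm handing the job in.

```bash
python3 -c "
from cell import r
print(r.finish_job())"
```

```text
the job is handed in; nothing more can be done
None
```

The guard hangs with its bar lowered into both notches, the gripper is clear and the beaker was not touched; the job was handed in just after 8 s on the robot's clock, and the hand-in returned no verdict.

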